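# Hang the pipette on the free hook of the pipette carousel

### The arm

A 7-joint arm with a two-finger parallel gripper is mounted at the origin on the work surface. World frame = base frame: x ahead of the robot, y to its left, z up, the work surface at z = 0. Lengths are in m, angles in rad, forces in N, time in s.
With the tool pointing down it reaches from about 0.4 to 0.85 m from the base axis. Payload 4.5 kg.
Tool frame: the origin (TCP) lies at the very end of the fingers, on their centre line; the grasp point (between the pads) lies 19 mm behind it; z points along the fingers, y is the line along which they close (so a half turn about z gives the same grasp; the last joint's range is limited). The gripper opens to 88 mm and grips with 3 to 60 N. Pads are 18 mm wide; open, the fingers measure 123 mm over their backs; the gripper's body (75 mm by 187 mm) begins 45 mm behind the grasp point.
Start: joints at [1.298, 0.689, -0.195, 1.565, 0.157, 0.902, -0.215], TCP at [0.189, -0.596, 0.239] pointing down, gripper open.
Joint ranges: [-3.01, 3.01], [-0.46, 2.08], [-1.47, 1.51], [0.13, 2.56], [-1, 4.14], [0.04, 2.09], [-2.66, 2.66]. Speed limits (rad/s): [2.57, 2.57, 3.14, 3.14, 3.14, 3.14, 3.14].

### API

Orientations are given as a unit quaternion [w, x, y, z].
In Python, from station import env gives the robot as it stands.
- The arm moves only by the tool drive_tool, never from a script. Its argument "series" is a list that holds one entry, the list of rows, each a list of 6 numbers: the shift along the tool's x, y, z in mm, then the turn, a rotation vector about the tool's x, y, z in degrees. In form: [[[dx, dy, dz, rx, ry, rz], ...]]. A call has exactly 10 rows; each row is the pose to reach, as a shift and turn from the pose commanded when the call began, along the tool's axes at that moment; what a row does not reach only later rows make up. A row lasts 1/8 s, in which the tool goes at most 62.5 mm and 10.7 degrees, less where a joint would pass 70% of its speed; a pose out of reach is approached as far as the arm can. A call with a gripper value outside its range is refused whole. "jaw" is the opening in per cent of the stroke, from 0 (shut) to 100 (fully open), set as the call begins (left out, the last holds). The fingers move at their own pace and stop on an object; the grip force is fixed at half the most. Time passes only in rows, so rows that repeat a pose let the fingers close, or fill a call up. It gives the time, the measured TCP pose, the force, the opening and the grip force at its end, in the units of the state.
- env.read_state(): the state, without advancing time (a new reading comes with each control period).
- env.grab_frame(name): name is "scene" or "top" or "wrist"; returns the picture (480x640x3 uint8, blue, green, red); there is no depth.
- env.camera_params(name): a dict with "fov_y" (degrees; the focal length in pixels is half the picture's height over the tangent of half this angle, whatever the lens; pixels are square), "cx", "cy" (the principal point, pixels), "R" (3x3) and "t" (3): a world point X has camera coordinates R X + t. Camera axes: x right, y down, z forward; pixel columns grow to the right and rows downward; lengths in m; the calibration is good to about 2 mm. A picture is of the moment at which its call begins: read the wrist's pose just before it. camera_params takes no time and is no camera call; for the wrist camera it gives the pose at the moment of the call.
- env.close_job(): hands the job in; it is judged then, once.
The state is a dict: "time": time; "joint_pos": joint angles; "qvel": joint speeds; "joint_efforts": joint torques, N m; "tcp_pos": TCP position; "eef_rot": TCP orientation; "ft_force": force on the tool from outside, world axes, zero at the start; "moment": the same for the moment, N m; "finger_gap": finger opening in m; "finger_force": force on a finger pad.
Only numpy, scipy, OpenCV 4.12 (cv2) and the standard library are available. Lean on these libraries where they do the work, as an engineer would, in place of code of your own. Each camera call takes 0.05 s, during which the arm holds its last target. There are 200 camera calls.

### The job

With the fingers shut, push the steel peg of the pipette carousel (do not grip it) to turn the carousel anticlockwise, seen from above, until it rests fully against its stop and the empty hook faces the front. Then take the pipette out of the aluminium rack, slide its neck into the slot of that empty hook and press it down until its collar snaps home under the two sprung catches, and let go of it. The pipettes are precision instruments: neither lean on the stop nor ram the pipette into the hook (keep below about 25 N), and leave the flask, the tip box and the canister where they are.

Things in the scene. Friction and masses are not known exactly. Their poses are not given: they have to be found in the camera images.
- axis_top (a point): Point on the carousel's upright axis, at the height of its fork plate's top, 140 mm above the bench. x points from the stand's front to its back (front = its -x side, roughly towards the robot); it does not turn. The hard stop halts the empty hook within 0.14 rad of straight to the front, at an unknown angle: feel for it. Four pipettes are fixed on the other hooks, 72 degrees apart, tops 80 mm above this level.
- peg (a point): On the axis of the round upright steel peg, 18 mm in diameter, by which the carousel is turned: 30 mm above the top of the grey hub, 25 mm below the peg's top, 45 mm from the carousel's axis on the side opposite the empty hook. Turns with the carousel. At the start the peg (and hook) is 0.6 to 1.5 rad clockwise of the stop. The bearing drags with 3 to 4 N at the peg; it stays where left.
- free_seat (a point): Seat of the only empty hook: where the centre of the hung pipette's collar underside belongs, on top of the fork plate, 100 mm from the axis. -x points radially outwards (way out of the slot), z up; it turns with the carousel. Slot 20 mm wide, open outwards, its flat end 9.5 mm inwards of this point. A 5 mm high lip on each tine, 14 to 20 mm outwards of it, keeps the collar in.
- catches (a point): Point midway between the two sprung catches of the empty hook, 9.8 mm above its seat: round steel noses of 4 mm radius, 27 mm apart, left and right of the slot, in black housings (27 to 35 mm to either side; tops 14 mm above the plate). A collar lowered on them rests about 8 mm above its seat; a push of roughly 8 N forces it between them and they close over it.
- pipette_grip (a point): Middle of the loose pipette's handle, where to grip it. The pipette is round about its upright z axis: white handle 24 mm in diameter from 35 mm below to 19 mm above this point, then plunger up to 38 mm above it; below the handle a grey collar 32 mm in diameter, 7 mm high, chamfered below. The collar's underside is 42 mm below this point. Mass 0.1 to 0.2 kg. It stands upright in the middle hole of the rack with some play.
- pipette_collar (a point): Centre of the flat underside of the loose pipette's collar, 42 mm below pipette_grip, z up along the pipette. Below it the neck, 16 mm in diameter, reaches 45 mm down, then a cone down to the tip 100 mm below this point. Raised by 100 mm it is clear of the rack.
- rack: Fixed aluminium rack, 100 x 156 mm, 110 mm high (origin at the centre of its underside, long side along its y), three holes in a row along y 45 mm apart; the pipette hangs by its collar in the middle one. It stands left or right of the carousel.
- flask: Loose conical glass flask with a white stopper, 80 mm wide, 134 mm high, origin at its underside, z up. Leave alone.
- tip_box: Loose pipette-tip box 87 x 122 x 61 mm, origin at its underside. Leave alone.
- canister: Loose steel canister, 76 mm in diameter, 172 mm high, origin at its underside, z up. Leave alone.
There are look-alikes about, which are no part of the job. What is meant by the part that bears pipette_grip is not yellow, and is the smaller of those in its own colour.

How it is judged:
By the outcome, as a careful person would: the job done as asked, in the order asked, and still so for the second after the job is handed in, with the robot touching nothing.
It also fails if it takes over 72 s, if anything falls off the work surface, if the arm or the gripper's body presses on something with over 40 N, if the wrist force passes 120 N, or if a joint passes its speed limit or range.

## Working session

There is one attempt and no reset: what is moved stays moved. The work goes in short steps, Python scripts to look and compute and a tool call to move; the robot and the scene stay as the last step left them, time stands still between calls to the robot, and variables do not carry over. Pictures are saved under pics/ and viewed, at most 10 in all, crops included, and the job is handed in when it is done.

Besides the shell and the picture viewer there is one more tool, called after "Emit:" as name(argument=value, ...) on one line, values as JSON. drive_tool: Moves the arm, as the interface text tells. Its arguments: {"type":"object","properties":{"series":{"type":"array","items":{"type":"array","items":{"type":"array","items":{"type":"number"}}}},"jaw":{"type":"number"}},"required":["series"]}

```bash
mkdir -p pics; ls; python3 - <<'E'
from station import env
import cv2,numpy as np
for n in ("scene","top"):
    cv2.imwrite(f"pics/{n}0.png",env.grab_frame(n))
    p=env.camera_params(n);print(n,p["fov_y"],p["cx"],p["cy"],np.round(p["R"],4).tolist(),np.round(p["t"],4).tolist())
s=env.read_state()
for k in ("time","tcp_pos","eef_rot","ft_force","finger_gap"):print(k,s[k])
E
```

```text
pics
scene 49.21754375105366 330.87690698205574 231.49897906576575 [[0.7696, 0.6384, 0.0152], [0.4901, -0.5753, -0.6548], [-0.4093, 0.5114, -0.7556]] [-0.4845, -0.1916, 1.2889]
top 48.39911797729192 323.46920336237287 233.65804001934393 [[-0.0826, -0.9966, 0.0029], [-0.9755, 0.0803, -0.2048], [0.2039, -0.0197, -0.9788]] [0.0393, 0.632, 1.0175]
time 0.1
tcp_pos [ 0.18857308 -0.59531154  0.23800318]
eef_rot [-7.82100741e-04  9.88248998e-01  1.52850514e-01 -1.65364990e-04]
ft_force [ 0.01134105 -0.49781505  0.1657256 ]
finger_gap 0.08813802300967094
```

View pics/scene0.png

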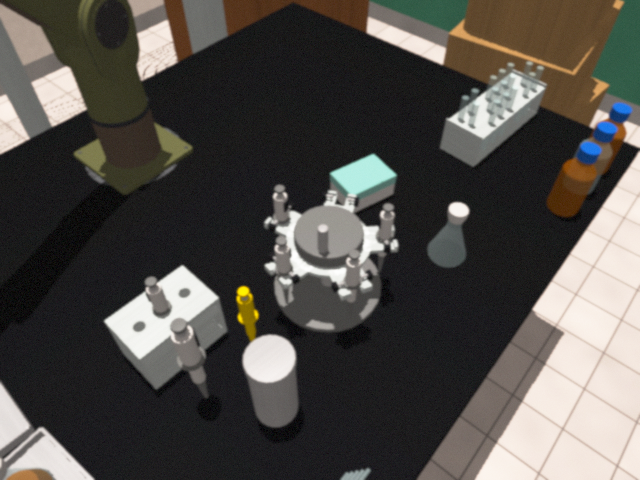

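View pics/top0.png

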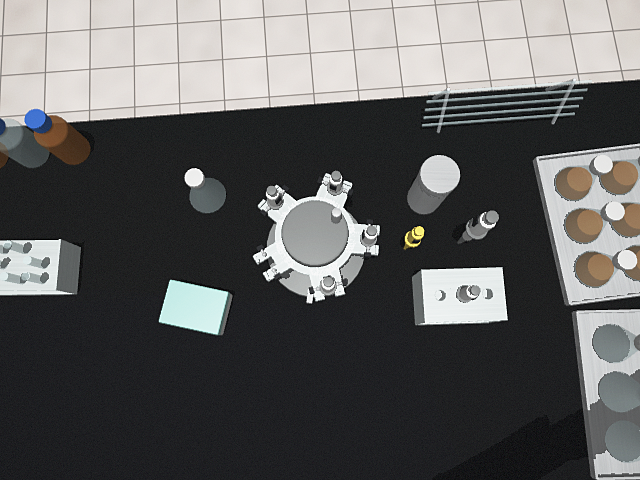

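The scene view shows the carousel near (328,240), the rack with its pipette at (155,295) and the larger look-alike at (188,345). The top view shows the peg at (336,213), the empty hook at (268,265) and the rack pipette at (468,292). Next I'll zoom in for pixel measurements.

```bash
cat > h.py <<'E'
from station import env
import cv2,numpy as np
def cam(n):
    p=env.camera_params(n);return p,240/np.tan(np.radians(p["fov_y"])/2),np.array(p["R"]),np.array(p["t"])
def ray(n,u,v):
    p,f,R,t=cam(n);d=R.T@np.array([(u-p["cx"])/f,(v-p["cy"])/f,1]);return -R.T@t,d/np.linalg.norm(d)
def onz(n,u,v,z):
    c,d=ray(n,u,v);return c+d*(z-c[2])/d[2]
def tri(*obs):
    A=np.zeros((3,3));b=np.zeros(3)
    for o in obs:
        c,d=ray(*o);M=np.eye(3)-np.outer(d,d);A+=M;b+=M@c
    return np.linalg.solve(A,b)
def proj(n,X):
    p,f,R,t=cam(n);c=R@np.asarray(X)+t;return f*c[0]/c[2]+p["cx"],f*c[1]/c[2]+p["cy"]
def crop(im,x,y,w,h,s):
    c=cv2.resize(im[y:y+h,x:x+w],None,fx=s,fy=s,interpolation=cv2.INTER_CUBIC)
    for k in range(0,w,20):cv2.putText(c,str(x+k),(k*s,8),0,.3,(0,0,255),1);cv2.line(c,(k*s,0),(k*s,h*s),(0,0,90),1)
    for k in range(0,h,20):cv2.putText(c,str(y+k),(0,k*s+8),0,.3,(0,0,255),1);cv2.line(c,(0,k*s),(w*s,k*s),(0,0,90),1)
    return c
E
python3 - <<'E'
from h import *
t=cv2.imread("pics/top0.png");s=cv2.imread("pics/scene0.png")
a=crop(t,245,165,140,140,4)[:,:];cv2.imwrite("pics/c1.png",a)
b=np.hstack([crop(t,405,200,110,140,4)[:,:360],crop(s,100,250,110,140,4)]);cv2.imwrite("pics/c2.png",b)
cv2.imwrite("pics/c3.png",crop(s,260,170,150,150,4)[:600,:])
E
```

```text
(no output)
```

View pics/c1.png

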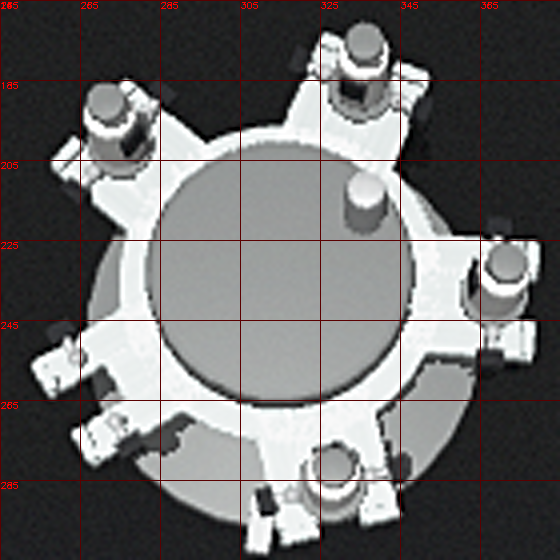

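View pics/c2.png

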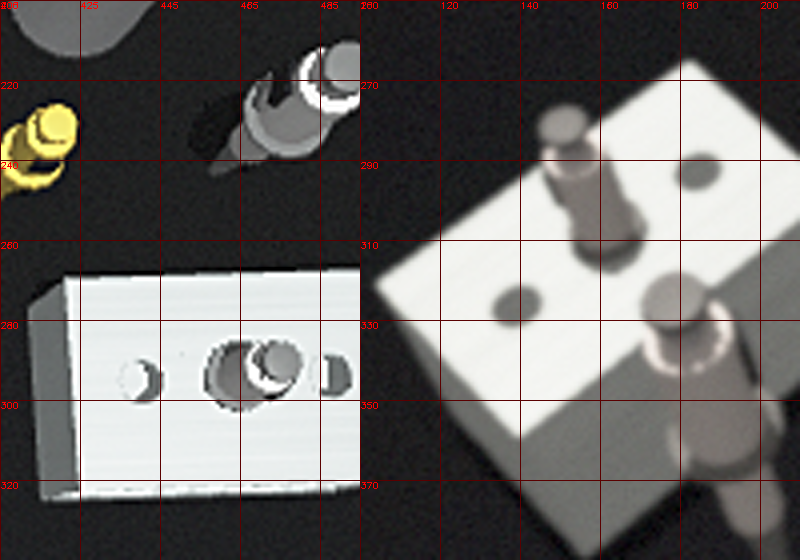

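View pics/c3.png

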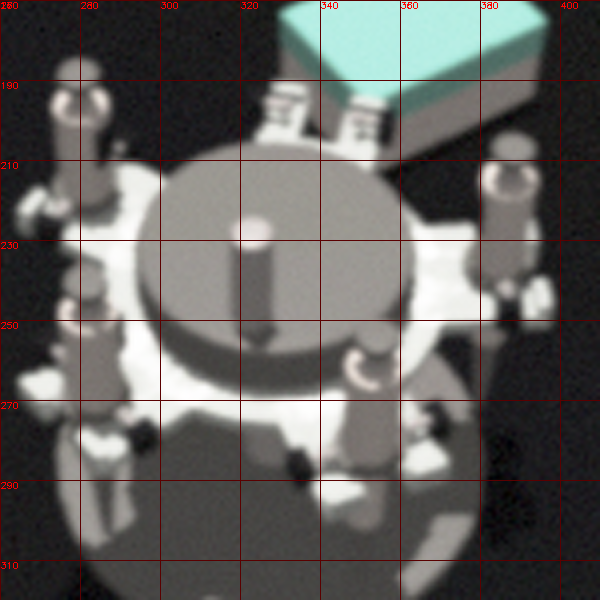

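The crops give these pixels. Peg top: top view (336.7,211.7), scene (322.7,228). Fixed plunger tops in the top view: (271.5,190.5), (336.2,175.5), (371.7,230.5), (328.7,280.7). Rack pipette plunger: top (475.5,290.5), scene (150.5,281). Rack holes: top (441,295) and (488,294), scene (139,326) and (184,293).

```bash
python3 - <<'E'
from h import *
from scipy.optimize import least_squares
np.set_printoptions(precision=4,suppress=True)
pt=tri(("top",336.7,211.7),("scene",322.7,228));print("pegtop tri",pt)
P=[onz("top",u,v,.22)[:2] for u,v in((271.5,190.5),(336.2,175.5),(371.7,230.5),(328.7,280.7))]
S=[onz("scene",u,v,.22)[:2] for u,v in((260+79/4,170+73/4),(260+85/4,170+280/4),(260+377/4,170+337/4),(260+513/4,170+150/4))]
print(np.array(P),np.array(S))
def fit(P,ks):
    f=lambda q:np.concatenate([q[:2]+.1*np.array([np.cos(q[2]+k*2*np.pi/5),np.sin(q[2]+k*2*np.pi/5)])-p for p,k in zip(P,ks)])
    r=least_squares(f,[.7,-.1,2.]);return r.x,r.fun
# angle of empty hook q2; pipettes order anticlockwise from hook: k
c=np.mean(P,0)
ks=[4,3,2,1]
x,r=fit(P,ks);print("axis",x,r)
# scene pts order: left(far-left), lower-left, lower, right
for perm in([1,2,3,4],):
    for order in ([0,1,2,3],):
        x2,r2=fit([S[i] for i in order],[1,2,3,4]);print("scene",x2,r2)
for z in (.185,.19,.195): print("peg",z,onz("top",336.7,211.7,z),onz("scene",322.7,228,z))
print("pip",tri(("top",475.5,290.5),("scene",150.5,281)),onz("top",475.5,290.5,.19),onz("scene",150.5,281,.19))
for a,b in(((441,295),(139,326)),((488,294),(184,293))):print("hole",onz("top",*a,.11),onz("scene",*b,.11))
E
```

```text
pegtop tri [ 0.6372 -0.0356  0.2241]
[[ 0.6858  0.075 ]
 [ 0.704  -0.0409]
 [ 0.5996 -0.0936]
 [ 0.5187 -0.0119]] [[ 0.5196 -0.011 ]
 [ 0.6015 -0.0943]
 [ 0.7072 -0.0422]
 [ 0.6891  0.0735]]
axis [0.6157 0.0044 2.0431] [ 0.0005  0.0002  0.0008  0.0001  0.0005 -0.0008 -0.0018  0.0005]
scene [0.6182 0.0039 2.0336] [-0.0003  0.0001  0.0002 -0.0004 -0.0003 -0.0001  0.0004  0.0004]
peg 0.185 [ 0.6468 -0.0378  0.185 ] [ 0.6153 -0.0091  0.185 ]
peg 0.19 [ 0.6455 -0.0375  0.19  ] [ 0.6181 -0.0124  0.19  ]
peg 0.195 [ 0.6443 -0.0373  0.195 ] [ 0.6209 -0.0158  0.195 ]
pip [ 0.4843 -0.2677  0.1879] [ 0.4839 -0.2674  0.19  ] [ 0.4861 -0.268   0.19  ]
hole [ 0.487  -0.2244  0.11  ] [ 0.4831 -0.3126  0.11  ]
hole [ 0.4815 -0.3137  0.11  ] [ 0.4885 -0.2239  0.11  ]
```

```bash
cat >> h.py <<'E'
from scipy.spatial.transform import Rotation as Ro
AX=np.array([.617,.0042])
def plan(targets,base=None):
    """targets: (x,y,z,yaw of tool x) -> rows relative to the measured pose (or base)"""
    s=env.read_state()
    if base is None:
        q=s["eef_rot"];R0=Ro.from_quat([q[1],q[2],q[3],q[0]]);p0=np.array(s["tcp_pos"])
    else: R0=down(base[3]);p0=np.array(base[:3])
    for T in targets:
        d=R0.inv().apply(np.array(T[:3])-p0)*1000;r=(R0.inv()*down(T[3])).as_rotvec(degrees=True)
        print(np.round(d,1).tolist(),np.round(r,1).tolist())
def down(psi):
    c,s=np.cos(psi),np.sin(psi);return Ro.from_matrix([[c,s,0],[s,-c,0],[0,0,-1]])
def carrier(phi,rad,tan,z):
    "pose at radial/tangential offsets for peg angle phi, tool x along push"
    e=np.array([np.cos(phi),np.sin(phi)]);t=np.array([-e[1],e[0]]);p=AX+rad*e+tan*t
    return (*p,z,phi+np.pi/2)
E
python3 - <<'E'
from h import *
a=carrier(-1.10,.040,-.030,.30)
plan([(.189,-.596,.30,.307),a,carrier(-1.10,.040,-.030,.185)])
E
```

```text
[0.2, 0.7, -62.0] [-0.1, 0.0, -0.0]
[566.4, -397.8, -61.4] [-0.1, -0.0, -9.4]
[566.5, -397.6, 53.6] [-0.1, -0.0, -9.4]
```

Emit:
drive_tool(series=[[[0, 0, -62, 0, 0, 0], [55, -38, -62, 0, 0, 0], [105, -73, -62, 0, 0, -1], [155, -108, -62, 0, 0, -2], [205, -143, -62, 0, 0, -3], [255, -178, -62, 0, 0, -4], [305, -213, -62, 0, 0, -5], [355, -248, -62, 0, 0, -6], [405, -283, -62, 0, 0, -7], [455, -318, -62, 0, 0, -8]]], jaw=0)

```text
time: 1.35
tcp_pos: [0.5272, -0.1537, 0.3005]
eef_rot: [0.0, 0.975, 0.222, -0.0]
ft_force: [0.8, -0.3, -0.7]
finger_gap: 0.0005
finger_force: 0.0
```

```bash
python3 - <<'E'
from h import *
s=env.read_state();print(s["time"],s["tcp_pos"],s["joint_pos"],s["finger_gap"],s["ft_force"])
plan([carrier(-1.10,.040,-.030,.30),carrier(-1.10,.040,-.030,.185)])
E
```

```text
1.35 [ 0.52720986 -0.15369985  0.30049088] [ 0.36072744  0.51892274 -0.25942831  1.7134237   0.15976082  0.93044496
 -1.08585672] 0.00045880434194405157 [ 0.7525089  -0.32847138 -0.74301339]
[120.2, -62.9, 0.4] [-0.0, 0.0, -1.4]
[120.2, -62.9, 115.4] [-0.0, 0.0, -1.4]
```

Emit:
drive_tool(series=[[[45, -24, 0, 0, 0, 0], [85, -45, 0, 0, 0, -1], [120, -63, 0, 0, 0, -1.4], [120, -63, 0, 0, 0, -1.4], [120, -63, 35, 0, 0, -1.4], [120, -63, 65, 0, 0, -1.4], [120, -63, 90, 0, 0, -1.4], [120, -63, 105, 0, 0, -1.4], [120, -63, 115, 0, 0, -1.4], [120, -63, 115, 0, 0, -1.4]]])

```text
time: 2.6
tcp_pos: [0.6073, -0.0469, 0.1855]
eef_rot: [0.0, 0.972, 0.233, -0.0]
ft_force: [-1.2, 0.6, 0.4]
finger_gap: 0.0004
finger_force: 0.0
```

```bash
python3 - <<'E'
from h import *
b=carrier(-1.10,.040,-.030,.185)
cv2.imwrite("pics/t1.png",crop(env.grab_frame("scene"),250,150,180,150,4)[:600,:720])
plan([carrier(p,.042,-.018,.185) for p in np.linspace(-1.1,-.5,10)])
E
```

```text
[13.3, 0.7, 1.1] [0.0, -0.0, -0.0]
[16.2, 1.8, 1.1] [0.0, -0.0, -3.8]
[19.1, 2.8, 1.1] [0.0, -0.0, -7.6]
[22.0, 3.5, 1.1] [0.0, -0.0, -11.5]
[25.0, 4.0, 1.1] [0.0, -0.0, -15.3]
[28.1, 4.3, 1.1] [0.0, -0.0, -19.1]
[31.1, 4.4, 1.1] [0.0, -0.0, -22.9]
[34.2, 4.3, 1.1] [0.0, -0.0, -26.7]
[37.2, 4.1, 1.1] [0.0, -0.0, -30.6]
[40.2, 3.6, 1.1] [0.0, -0.0, -34.4]
```

View pics/t1.png

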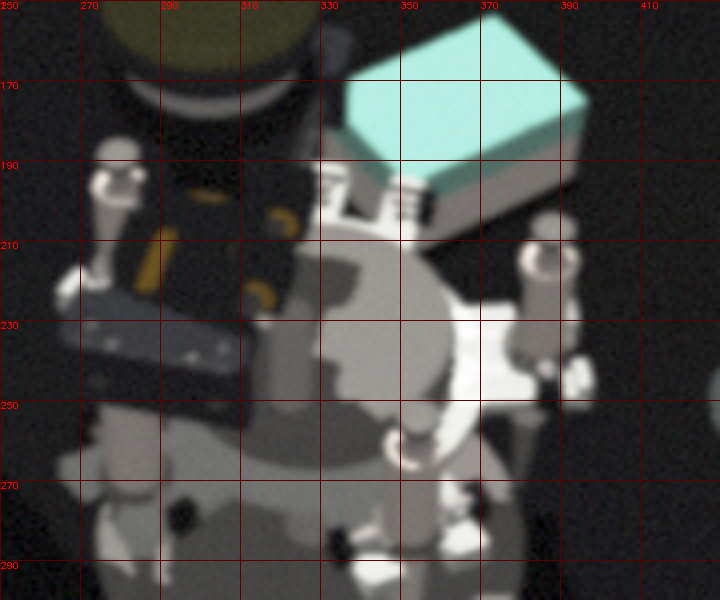

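The gripper body clears the pipettes, and the peg at (323,240) is just right of the fingers. I'll start pushing.

Emit:
drive_tool(series=[[[8, 0.5, 1, 0, 0, 0], [13, 1.5, 1, 0, 0, -2], [17, 2.5, 1, 0, 0, -6], [21, 3.2, 1, 0, 0, -10], [24, 3.8, 1, 0, 0, -14], [27, 4.2, 1, 0, 0, -18], [30, 4.4, 1, 0, 0, -22], [33, 4.3, 1, 0, 0, -26], [36, 4.2, 1, 0, 0, -29], [38, 4, 1, 0, 0, -32]]])

```text
time: 3.9
tcp_pos: [0.6425, -0.0341, 0.1848]
eef_rot: [0.0, 0.87, 0.493, -0.001]
ft_force: [-3.3, -2.5, 1.5]
finger_gap: 0.0004
finger_force: 1.7
```

```bash
python3 - <<'E'
from h import *
s=env.read_state();q=s["eef_rot"];R=Ro.from_quat([q[1],q[2],q[3],q[0]]).as_matrix()
print(s["tcp_pos"],np.arctan2(R[1,0],R[0,0])-np.pi/2,R.T@s["ft_force"])
psi=np.arctan2(R[1,0],R[0,0]);print("phi by finger", )
d=np.array(s["tcp_pos"])[:2]-AX;phi=psi-np.pi/2
print("rad,tan",d@[np.cos(phi),np.sin(phi)],d@[-np.sin(phi),np.cos(phi)])
plan([carrier(p,.042,-.018,.185) for p in np.linspace(-.54,-.2,5)],carrier(-.54,.042,-.018,.185))
E
```

```text
[ 0.64250038 -0.03413874  0.18478828] -0.5392450292268673 [-3.80683349 -1.56315121 -1.47115651]
phi by finger
rad,tan 0.041568281029780316 -0.019804193448419983
[0.0, 0.0, 0.0] [0.0, 0.0, 0.0]
[3.6, 1.4, 0.0] [0.0, 0.0, -4.9]
[7.4, 2.4, 0.0] [0.0, 0.0, -9.7]
[11.2, 3.2, 0.0] [0.0, 0.0, -14.6]
[15.0, 3.6, 0.0] [0.0, 0.0, -19.5]
```

Emit:
drive_tool(series=[[[0.8, 0.4, 0, 0, 0, -1.2], [1.7, 0.7, 0, 0, 0, -2.4], [2.6, 1, 0, 0, 0, -3.6], [3.5, 1.4, 0, 0, 0, -4.9], [4.4, 1.7, 0, 0, 0, -6.1], [5.4, 2, 0, 0, 0, -7.3], [6.4, 2.2, 0, 0, 0, -8.5], [7.4, 2.4, 0, 0, 0, -9.7], [7.4, 2.4, 0, 0, 0, -9.7], [7.4, 2.4, 0, 0, 0, -9.7]]])

```text
time: 5.15
tcp_pos: [0.6495, -0.0278, 0.1848]
eef_rot: [0.0, 0.826, 0.564, 0.0]
ft_force: [-0.6, -2.5, -0.6]
finger_gap: 0.0004
finger_force: 1.4
```

Emit:
drive_tool(series=[[[0.8, 0.4, 0, 0, 0, -1.2], [1.7, 0.7, 0, 0, 0, -2.4], [2.6, 1, 0, 0, 0, -3.6], [3.5, 1.4, 0, 0, 0, -4.9], [3.5, 1.4, 0, 0, 0, -4.9], [3.5, 1.4, 0, 0, 0, -4.9], [3.5, 1.4, 0, 0, 0, -4.9], [3.5, 1.4, 0, 0, 0, -4.9], [3.5, 1.4, 0, 0, 0, -4.9], [3.5, 1.4, 0, 0, 0, -4.9]]])

```text
time: 6.4
tcp_pos: [0.6518, -0.0251, 0.1848]
eef_rot: [0.0, 0.801, 0.599, 0.0]
ft_force: [1.2, -3.8, -0.2]
finger_gap: 0.0003
finger_force: 1.6
```

Emit:
drive_tool(series=[[[0.8, 0.4, 0, 0, 0, -1.2], [1.7, 0.7, 0, 0, 0, -2.4], [2.6, 1, 0, 0, 0, -3.6], [3.5, 1.4, 0, 0, 0, -4.9], [3.5, 1.4, 0, 0, 0, -4.9], [3.5, 1.4, 0, 0, 0, -4.9], [3.5, 1.4, 0, 0, 0, -4.9], [3.5, 1.4, 0, 0, 0, -4.9], [3.5, 1.4, 0, 0, 0, -4.9], [3.5, 1.4, 0, 0, 0, -4.9]]])

```text
time: 7.65
tcp_pos: [0.6526, -0.0254, 0.1848]
eef_rot: [0.001, 0.775, 0.632, -0.003]
ft_force: [-3.5, -7.3, 3.9]
finger_gap: 0.0003
finger_force: 4.5
```

Emit:
drive_tool(series=[[[0.8, 0.2, 0, 0, 0, -1.2], [1.6, 0.4, 0, 0, 0, -2], [2.5, 0.6, 0, 0, 0, -3.2], [2.5, 0.6, 0, 0, 0, -3.2], [2.5, 0.6, 0, 0, 0, -3.2], [2.5, 0.6, 0, 0, 0, -3.2], [2.5, 0.6, 0, 0, 0, -3.2], [2.5, 0.6, 0, 0, 0, -3.2], [2.5, 0.6, 0, 0, 0, -3.2], [2.5, 0.6, 0, 0, 0, -3.2]]])

```text
time: 8.9
tcp_pos: [0.6531, -0.0256, 0.1847]
eef_rot: [0.002, 0.758, 0.653, -0.005]
ft_force: [-4.7, -12.2, 5.9]
finger_gap: 0.0008
finger_force: 6.4
```

Position has stalled and the force is rising, so this is probably the stop. I'll back off and check by camera.

Emit:
drive_tool(series=[[[-3, 0, 0, 0, 0, 0], [-8, 0, 0, 0, 0, 0], [-12, 0, 0, 0, 0, 0], [-12, 0, -20, 0, 0, 0], [-12, 0, -70, 0, 0, 0], [-12, 0, -110, 0, 0, 0], [-60, 30, -115, 0, 0, 0], [-120, 70, -115, 0, 0, 0], [-180, 110, -115, 0, 0, 0], [-230, 140, -115, 0, 0, 0]]])

```text
time: 10.15
tcp_pos: [0.7555, -0.2542, 0.3]
eef_rot: [-0.0, 0.756, 0.655, 0.001]
ft_force: [1.5, 0.4, 0.3]
finger_gap: 0.0006
finger_force: 0.0
```

```bash
python3 - <<'E'
from h import *
im=env.grab_frame("top");cv2.imwrite("pics/top2.png",im)
a=crop(im,245,165,140,140,4);sc=env.grab_frame("scene");cv2.imwrite("pics/sc2.png",sc)
cv2.imwrite("pics/d1.png",a);s=env.read_state();print(s["tcp_pos"],s["eef_rot"],s["ft_force"])
E
```

```text
[ 0.75510226 -0.26228124  0.29716052] [ 0.00173991  0.75976352  0.65019657 -0.00088533] [-0.55133591 -0.01186856 -0.13864108]
```

View pics/d1.png

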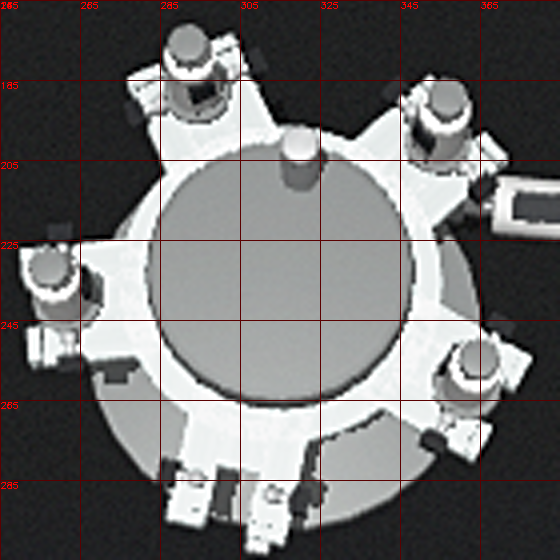

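The carousel has turned: the peg is now at (320,200) and the empty hook at about (302,289), facing the front. Next I'll fit the angle.

```bash
python3 - <<'E'
from h import *
from scipy.optimize import least_squares
np.set_printoptions(precision=4,suppress=True)
T=[(365,254.5),(357,189.5),(292.2,175.5),(257,232)]
P=[onz("top",u,v,.22)[:2] for u,v in T]
f=lambda q:np.concatenate([q[:2]+.1*np.array([np.cos(q[2]+k*2*np.pi/5),np.sin(q[2]+k*2*np.pi/5)])-p for p,k in zip(P,(1,2,3,4))])
r=least_squares(f,[.617,.004,3.]);print(r.x,r.fun)
pt=onz("top",320,200.5,.224);print("peg",pt,np.arctan2(*(pt[:2]-AX)[::-1]))
im=cv2.imread("pics/sc2.png");cv2.imwrite("pics/d2.png",np.hstack([crop(im,255,165,150,150,4)]))
q=r.x;seat=q[:2]+.1*np.array([np.cos(q[2]),np.sin(q[2])]);print("seat",seat,proj("top",(*seat,.14)),proj("scene",(*seat,.14)))
E
```

```text
[0.6155 0.0044 2.8464] [-0.0004  0.0002  0.0005 -0.0002 -0.0004  0.0003  0.0003 -0.0004]
peg [ 0.6595 -0.0085  0.224 ] -0.2907161757479513
seat [0.5198 0.0335] (np.float64(303.6354942048252), np.float64(287.2822840141147)) (np.float64(298.5330931568733), np.float64(206.14963226846658))
```

View pics/d2.png

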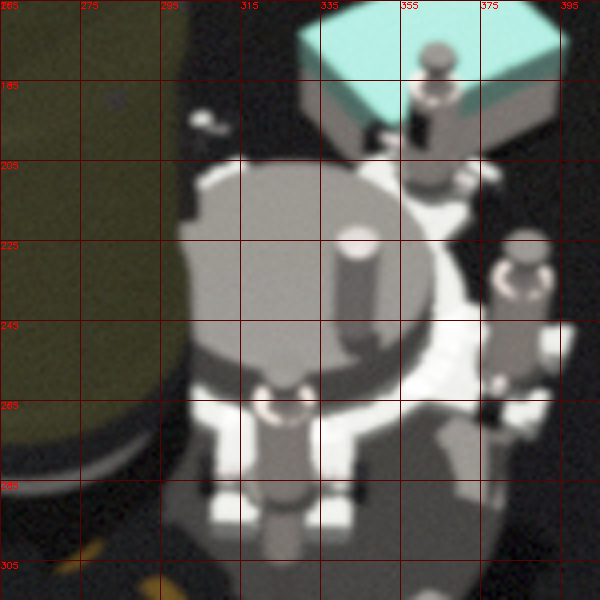

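The scene view agrees: the peg is at (344,235) and the hook is at the front, hidden by the arm. Seat is about (0.5215, 0.0338), outward yaw 2.84. Next I'll check the look-alike's clearance and plan the grasp.

```bash
python3 - <<'E'
from h import *
print("big top",tri(("top",491,216),("scene",179,325)))
s=env.read_state();print(s["joint_pos"])
plan([(.485,-.268,.30,2.841),(.485,-.268,.24,2.841),(.485,-.268,.136,2.841)])
E
```

```text
big top [ 0.60587649 -0.30037219  0.23052002]
[ 0.42345084  0.96903461 -0.50161293  0.76555087  0.41315669  1.4767488
 -0.07321734]
[-47.4, -266.0, -3.1] [-0.1, 0.2, -81.7]
[-47.2, -266.1, 56.9] [-0.1, 0.2, -81.7]
[-46.8, -266.2, 160.9] [-0.1, 0.2, -81.7]
```

Emit:
drive_tool(series=[[[-5, -27, -3, 0, 0, -9], [-10, -55, -3, 0, 0, -18], [-16, -85, -3, 0, 0, -27], [-21, -115, -3, 0, 0, -36], [-26, -145, -3, 0, 0, -45], [-32, -175, -3, 0, 0, -54], [-37, -205, -3, 0, 0, -63], [-42, -235, -3, 0, 0, -72], [-47, -266, -3, 0, 0, -81.7], [-47, -266, -3, 0, 0, -81.7]]], jaw=60)

```text
time: 11.5
tcp_pos: [0.4827, -0.2612, 0.3028]
eef_rot: [-0.001, 0.144, 0.99, 0.0]
ft_force: [-0.2, -0.1, 0.1]
finger_gap: 0.0526
finger_force: 0.0
```

```bash
python3 - <<'E'
from h import *
s=env.read_state();print(s["tcp_pos"],s["joint_pos"],s["finger_gap"])
p=(.485,-.268)
f0=env.grab_frame("wrist");cv2.imwrite("pics/w1.png",f0)
print(proj("wrist",(*p,.19)),proj("wrist",(*p,.117)))
g=cv2.medianBlur(cv2.cvtColor(f0,cv2.COLOR_BGR2GRAY),5)
plan([(*p,.24,2.841),(*p,.136,2.841)])
E
```

```text
[ 0.482658   -0.26124666  0.30279798] [ 0.95573282  0.64952149 -0.94932667  1.69110077  0.58071732  1.11047247
  1.11433723] 0.05260294030556364
(np.float64(304.54519966348977), np.float64(235.29782750205874)) (np.float64(306.32499765178596), np.float64(207.45018653789603))
[-2.6, -6.4, 63.0] [0.0, 0.0, 0.6]
[-2.5, -6.5, 167.0] [0.0, 0.0, 0.6]
```

View pics/w1.png

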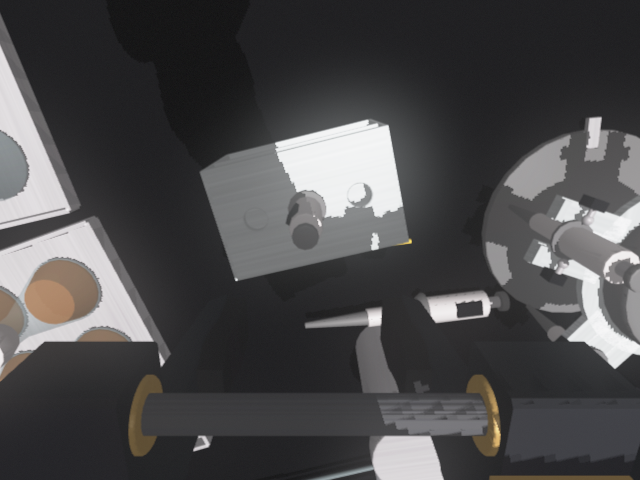

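The wrist view shows the plunger top at (305,236), against a prediction of (304.5,235). That matches, so I'll descend and grip.

Emit:
drive_tool(series=[[[-2.6, -6.5, 30, 0, 0, 0.6], [-2.6, -6.5, 60, 0, 0, 0.6], [-2.6, -6.5, 80, 0, 0, 0.6], [-2.6, -6.5, 100, 0, 0, 0.6], [-2.6, -6.5, 120, 0, 0, 0.6], [-2.6, -6.5, 140, 0, 0, 0.6], [-2.6, -6.5, 155, 0, 0, 0.6], [-2.6, -6.5, 167, 0, 0, 0.6], [-2.6, -6.5, 167, 0, 0, 0.6], [-2.6, -6.5, 167, 0, 0, 0.6]]])

```text
time: 12.8
tcp_pos: [0.4854, -0.2689, 0.1362]
eef_rot: [0.001, 0.15, 0.989, -0.0]
ft_force: [-0.7, 0.2, 0.9]
finger_gap: 0.0527
finger_force: 0.0
```

Emit:
drive_tool(series=[[[0, 0, 0, 0, 0, 0], [0, 0, 0, 0, 0, 0], [0, 0, 0, 0, 0, 0], [0, 0, 0, 0, 0, 0], [0, 0, 0, 0, 0, 0], [0, 0, 0, 0, 0, 0], [0, 0, 0, 0, 0, 0], [0, 0, 0, 0, 0, 0], [0, 0, 0, 0, 0, 0], [0, 0, 0, 0, 0, 0]]], jaw=0)

```text
time: 14.05
tcp_pos: [0.4852, -0.2688, 0.1359]
eef_rot: [0.0, 0.15, 0.989, -0.0]
ft_force: [-0.2, 0.7, 3.6]
finger_gap: 0.0233
finger_force: 30.0
```

```bash
python3 - <<'E'
from h import *
seat=AX+.1*np.array([np.cos(2.841),np.sin(2.841)]);o=np.array([np.cos(2.841),np.sin(2.841)])
pre=seat+.06*o;print(seat,pre)
print("tipbox corners",[onz("top",u,v,.061) for u,v in((232,293),(175,281),(160,323))])
plan([(.485,-.268,.26,2.841),(*pre,.26,2.841),(*pre,.19,2.841)])
E
```

```text
[0.52148388 0.03380863] [0.46417421 0.05157381]
tipbox corners [array([0.52877898, 0.17829852, 0.061     ]), array([0.56206907, 0.29056017, 0.061     ]), array([0.48159047, 0.32206584, 0.061     ])]
[0.4, 0.7, -124.1] [-0.0, 0.0, 0.0]
[114.9, 299.8, -124.2] [-0.0, 0.0, 0.0]
[114.9, 299.8, -54.2] [-0.0, 0.0, 0.0]
```

Emit:
drive_tool(series=[[[0, 0, -20, 0, 0, 0], [0, 0, -60, 0, 0, 0], [0, 0, -100, 0, 0, 0], [0, 0, -124, 0, 0, 0], [20, 50, -124, 0, 0, 0], [40, 105, -124, 0, 0, 0], [60, 155, -124, 0, 0, 0], [78, 205, -124, 0, 0, 0], [98, 255, -124, 0, 0, 0], [115, 300, -124, 0, 0, 0]]])

```text
time: 15.3
tcp_pos: [0.4634, 0.0537, 0.2606]
eef_rot: [0.0, 0.149, 0.989, -0.0]
ft_force: [0.8, 0.7, -1.7]
finger_gap: 0.0231
finger_force: 30.0
```

Emit:
drive_tool(series=[[[0, 0, 10, 0, 0, 0], [0, 0, 30, 0, 0, 0], [0, 0, 45, 0, 0, 0], [0, 0, 60, 0, 0, 0], [0, 0, 70, 0, 0, 0], [0, 0, 70, 0, 0, 0], [0, 0, 70, 0, 0, 0], [0, 0, 70, 0, 0, 0], [0, 0, 70, 0, 0, 0], [0, 0, 70, 0, 0, 0]]])

```text
time: 16.55
tcp_pos: [0.4641, 0.0517, 0.1899]
eef_rot: [0.0, 0.15, 0.989, -0.0]
ft_force: [-0.2, 1.3, -1.2]
finger_gap: 0.0232
finger_force: 30.0
```

```bash
python3 - <<'E'
from h import *
s=env.read_state();print(s["tcp_pos"],s["eef_rot"],s["ft_force"],s["finger_gap"])
top=env.grab_frame("top");sc=env.grab_frame("scene");w=env.grab_frame("wrist")
for n,i in (("top",top),("scene",sc),("wrist",w)):cv2.imwrite(f"pics/{n}3.png",i)
a=crop(top,265,215,80,90,5)[:450,:400];b=cv2.resize(w,(400,300));
c=np.vstack([b,np.zeros((150,400,3),np.uint8)])
cv2.imwrite("pics/e1.png",np.hstack([a,c]))
E
```

```text
[0.46407669 0.0517409  0.18987916] [ 2.06915216e-04  1.49745854e-01  9.88724499e-01 -2.43733951e-05] [-0.23007244  1.26347039 -1.20463905] 0.023243992729493856
```

View pics/e1.png

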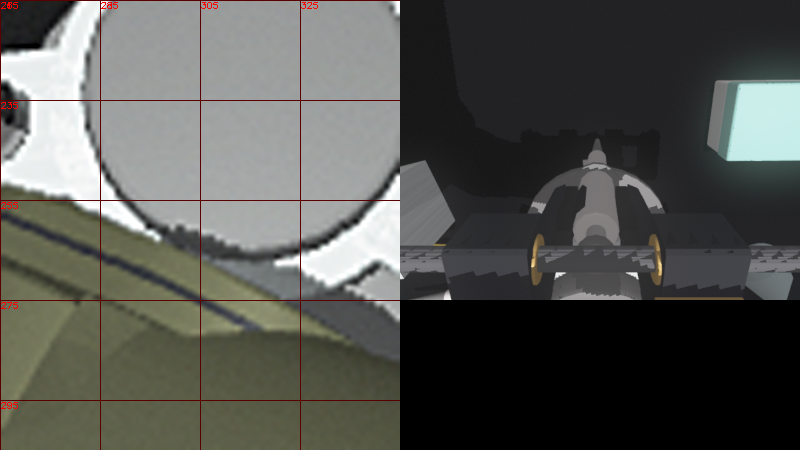

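The top view is blocked by the arm. The wrist view shows the pipette held upright at about (595,190) in the composite. I'll slide in step by step, watching lateral force.

Emit:
drive_tool(series=[[[-8, 0, 2, 0, 0, 0], [-16, 0, 2, 0, 0, 0], [-22, 0, 2, 0, 0, 0], [-27, 0, 2, 0, 0, 0], [-31, 0, 2, 0, 0, 0], [-35, 0, 2, 0, 0, 0], [-39, 0, 2, 0, 0, 0], [-42, 0, 2, 0, 0, 0], [-45, 0, 2, 0, 0, 0], [-45, 0, 2, 0, 0, 0]]])

```text
time: 17.95
tcp_pos: [0.5071, 0.0384, 0.1877]
eef_rot: [0.0, 0.15, 0.989, 0.0]
ft_force: [0.5, -0.5, -2.1]
finger_gap: 0.0229
finger_force: 30.0
```

Emit:
drive_tool(series=[[[-3, 0, 0, 0, 0, 0], [-5, 0, 0, 0, 0, 0], [-7, 0, 0, 0, 0, 0], [-9, 0, 0, 0, 0, 0], [-11, 0, 0, 0, 0, 0], [-13, 0, 0, 0, 0, 0], [-14, 0, 0, 0, 0, 0], [-15, 0, 0, 0, 0, 0], [-15, 0, 0, 0, 0, 0], [-15, 0, 0, 0, 0, 0]]])

```text
time: 19.2
tcp_pos: [0.5212, 0.034, 0.1877]
eef_rot: [-0.0, 0.15, 0.989, -0.0]
ft_force: [-0.7, 0.1, -2.1]
finger_gap: 0.0228
finger_force: 30.0
```

Emit:
drive_tool(series=[[[-0.5, 0, 0, 0, 0, 0], [-1, 0, 0, 0, 0, 0], [-1.5, 0, 0, 0, 0, 0], [-1.5, 0, 0, 0, 0, 0], [-1.5, 0, 0, 0, 0, 0], [-1.5, 0, 0, 0, 0, 0], [-1.5, 0, 0, 0, 0, 0], [-1.5, 0, 0, 0, 0, 0], [-1.5, 0, 0, 0, 0, 0], [-1.5, 0, 0, 0, 0, 0]]])

```text
time: 20.45
tcp_pos: [0.5227, 0.0335, 0.1877]
eef_rot: [-0.0, 0.15, 0.989, -0.0]
ft_force: [-0.8, -0.0, -1.7]
finger_gap: 0.0233
finger_force: 30.0
```

Emit:
drive_tool(series=[[[-0.5, 0, 0, 0, 0, 0], [-1, 0, 0, 0, 0, 0], [-1.5, 0, 0, 0, 0, 0], [-1.5, 0, 0, 0, 0, 0], [-1.5, 0, 0, 0, 0, 0], [-1.5, 0, 0, 0, 0, 0], [-1.5, 0, 0, 0, 0, 0], [-1.5, 0, 0, 0, 0, 0], [-1.5, 0, 0, 0, 0, 0], [-1.5, 0, 0, 0, 0, 0]]])

```text
time: 21.7
tcp_pos: [0.5241, 0.0331, 0.1877]
eef_rot: [-0.0, 0.15, 0.989, -0.0]
ft_force: [-2.5, 0.9, 0.1]
finger_gap: 0.0233
finger_force: 30.0
```

Emit:
drive_tool(series=[[[1, 0, 0, 0, 0, 0], [2, 0, 0, 0, 0, 0], [2, 0.6, 0, 0, 0, 0], [2, 1.2, 0, 0, 0, 0], [2, 1.8, 0, 0, 0, 0], [2, 2.4, 0, 0, 0, 0], [2, 2.4, 0, 0, 0, 0], [2, 2.4, 0, 0, 0, 0], [2, 2.4, 0, 0, 0, 0], [2, 2.4, 0, 0, 0, 0]]])

```text
time: 22.95
tcp_pos: [0.523, 0.0359, 0.1877]
eef_rot: [0.0, 0.15, 0.989, -0.0]
ft_force: [0.1, -1.7, -1.4]
finger_gap: 0.0231
finger_force: 30.0
```

Emit:
drive_tool(series=[[[0, -1, 0, 0, 0, 0], [0, -2, 0, 0, 0, 0], [0, -3, 0, 0, 0, 0], [0, -4, 0, 0, 0, 0], [0, -4.8, 0, 0, 0, 0], [0, -4.8, 0, 0, 0, 0], [0, -4.8, 0, 0, 0, 0], [0, -4.8, 0, 0, 0, 0], [0, -4.8, 0, 0, 0, 0], [0, -4.8, 0, 0, 0, 0]]])

```text
time: 24.2
tcp_pos: [0.5216, 0.0317, 0.1878]
eef_rot: [0.0, 0.15, 0.989, 0.0]
ft_force: [1.2, 0.5, -0.9]
finger_gap: 0.023
finger_force: 30.0
```

Emit:
drive_tool(series=[[[0, 1, 0, 0, 0, 0], [0, 2.1, 0, 0, 0, 0], [0, 2.1, 2, 0, 0, 0], [0, 2.1, 4, 0, 0, 0], [0, 2.1, 6, 0, 0, 0], [0, 2.1, 8, 0, 0, 0], [0, 2.1, 10, 0, 0, 0], [0, 2.1, 12, 0, 0, 0], [0, 2.1, 12, 0, 0, 0], [0, 2.1, 12, 0, 0, 0]]])

```text
time: 25.45
tcp_pos: [0.5223, 0.0337, 0.1758]
eef_rot: [0.0, 0.15, 0.989, 0.0]
ft_force: [0.1, 1.0, -1.5]
finger_gap: 0.0232
finger_force: 30.0
```

Emit:
drive_tool(series=[[[0, 0, 1, 0, 0, 0], [0, 0, 2, 0, 0, 0], [0, 0, 3, 0, 0, 0], [0, 0, 3.5, 0, 0, 0], [0, 0, 3.5, 0, 0, 0], [0, 0, 3.5, 0, 0, 0], [0, 0, 3.5, 0, 0, 0], [0, 0, 3.5, 0, 0, 0], [0, 0, 3.5, 0, 0, 0], [0, 0, 3.5, 0, 0, 0]]])

```text
time: 26.7
tcp_pos: [0.523, 0.0338, 0.1734]
eef_rot: [0.001, 0.15, 0.989, 0.0]
ft_force: [-0.7, -0.6, 8.4]
finger_gap: 0.023
finger_force: 30.0
```

Emit:
drive_tool(series=[[[0, 0, 0.5, 0, 0, 0], [0, 0, 1, 0, 0, 0], [0, 0, 1.5, 0, 0, 0], [0, 0, 1.5, 0, 0, 0], [0, 0, 1.5, 0, 0, 0], [0, 0, 1.5, 0, 0, 0], [0, 0, 1.5, 0, 0, 0], [0, 0, 1.5, 0, 0, 0], [0, 0, 1.5, 0, 0, 0], [0, 0, 1.5, 0, 0, 0]]])

```text
time: 27.95
tcp_pos: [0.5227, 0.0337, 0.1713]
eef_rot: [0.001, 0.15, 0.989, 0.0]
ft_force: [0.1, 0.6, 5.7]
finger_gap: 0.023
finger_force: 30.0
```

Force is falling while it sinks, so the collar is passing between the catches. Seated TCP should be about 0.166.

Emit:
drive_tool(series=[[[0, 0, 0.5, 0, 0, 0], [0, 0, 1, 0, 0, 0], [0, 0, 1.5, 0, 0, 0], [0, 0, 2, 0, 0, 0], [0, 0, 2.5, 0, 0, 0], [0, 0, 2.5, 0, 0, 0], [0, 0, 2.5, 0, 0, 0], [0, 0, 2.5, 0, 0, 0], [0, 0, 2.5, 0, 0, 0], [0, 0, 2.5, 0, 0, 0]]])

```text
time: 29.2
tcp_pos: [0.5223, 0.0336, 0.1682]
eef_rot: [0.0, 0.15, 0.989, 0.0]
ft_force: [1.3, 1.2, 3.5]
finger_gap: 0.0233
finger_force: 30.0
```

Emit:
drive_tool(series=[[[0, 0, 0.4, 0, 0, 0], [0, 0, 0.8, 0, 0, 0], [0, 0, 1.2, 0, 0, 0], [0, 0, 1.6, 0, 0, 0], [0, 0, 1.6, 0, 0, 0], [0, 0, 1.6, 0, 0, 0], [0, 0, 1.6, 0, 0, 0], [0, 0, 1.6, 0, 0, 0], [0, 0, 1.6, 0, 0, 0], [0, 0, 1.6, 0, 0, 0]]])

```text
time: 30.45
tcp_pos: [0.5217, 0.0331, 0.1664]
eef_rot: [-0.0, 0.15, 0.989, -0.0]
ft_force: [-0.5, 1.5, -7.4]
finger_gap: 0.0231
finger_force: 30.0
```

The catches are now pulling the collar down, so it has snapped. I'll press on gently to the seat.

Emit:
drive_tool(series=[[[0, 0, 0.4, 0, 0, 0], [0, 0, 0.8, 0, 0, 0], [0, 0, 1.2, 0, 0, 0], [0, 0, 1.2, 0, 0, 0], [0, 0, 1.2, 0, 0, 0], [0, 0, 1.2, 0, 0, 0], [0, 0, 1.2, 0, 0, 0], [0, 0, 1.2, 0, 0, 0], [0, 0, 1.2, 0, 0, 0], [0, 0, 1.2, 0, 0, 0]]])

```text
time: 31.7
tcp_pos: [0.5222, 0.0336, 0.1657]
eef_rot: [0.0, 0.15, 0.989, -0.0]
ft_force: [-3.6, -1.0, 6.0]
finger_gap: 0.0232
finger_force: 30.0
```

Seated: TCP is 0.1657 with a light positive force. Release and lift straight up.

Emit:
drive_tool(series=[[[0, 0, 0, 0, 0, 0], [0, 0, 0, 0, 0, 0], [0, 0, 0, 0, 0, 0], [0, 0, 0, 0, 0, 0], [0, 0, 0, 0, 0, 0], [0, 0, 0, 0, 0, 0], [0, 0, 0, 0, 0, 0], [0, 0, 0, 0, 0, 0], [0, 0, 0, 0, 0, 0], [0, 0, 0, 0, 0, 0]]], jaw=55)

```text
time: 32.95
tcp_pos: [0.5221, 0.0334, 0.1654]
eef_rot: [0.0, 0.15, 0.989, -0.0]
ft_force: [0.1, -0.2, -0.8]
finger_gap: 0.0485
finger_force: 0.0
```

Emit:
drive_tool(series=[[[0, 0, -15, 0, 0, 0], [0, 0, -35, 0, 0, 0], [0, 0, -60, 0, 0, 0], [0, 0, -90, 0, 0, 0], [0, 0, -130, 0, 0, 0], [0, 50, -130, 0, 0, 0], [0, -50, -130, 0, 0, 0], [0, -110, -130, 0, 0, 0], [0, -165, -130, 0, 0, 0], [0, -220, -130, 0, 0, 0]]])

```text
time: 34.2
tcp_pos: [0.4624, -0.1591, 0.2965]
eef_rot: [0.001, 0.149, 0.989, -0.0]
ft_force: [0.6, 0.4, -0.3]
finger_gap: 0.0484
finger_force: 0.0
```

```bash
python3 - <<'E'
from h import *
np.set_printoptions(precision=4,suppress=True)
s=env.read_state();print(s["tcp_pos"],s["ft_force"],s["finger_gap"],s["time"])
im=env.grab_frame("top");cv2.imwrite("pics/top4.png",im);sc=env.grab_frame("scene");cv2.imwrite("pics/scene4.png",sc)
old=cv2.imread("pics/top2.png")
seat=AX+.1*np.array([np.cos(2.841),np.sin(2.841)])
print("expect plunger",proj("top",(*seat,.22)))
d=cv2.absdiff(im,old).max(2);d=cv2.medianBlur(d,3)
n,l,st,c=cv2.connectedComponentsWithStats((d>35).astype(np.uint8))
print([(st[i].tolist(),c[i].round(1).tolist()) for i in range(1,n) if st[i][4]>25])
# template match of a fixed plunger top near expectation
t=old[168:184,284:301];u,v=proj("top",(*seat,.22));x,y=int(u)-16,int(v)-16
m=cv2.matchTemplate(im[y:y+33,x:x+33],t,cv2.TM_CCOEFF_NORMED);_,mx,_,loc=cv2.minMaxLoc(m)
uv=(x+loc[0]+292.2-284,y+loc[1]+175.5-168);print(mx,uv)
P=onz("top",*uv,.22)[:2];print(P,np.linalg.norm(P-AX),np.arctan2(*(P-AX)[::-1]))
# do fixed pipettes still sit at the same pixels?
for u,v in((365,254),(357,189),(292,175),(257,232)):
    t=old[v-10:v+10,u-10:u+10];_,mx,_,l=cv2.minMaxLoc(cv2.matchTemplate(im[v-16:v+16,u-16:u+16],t,cv2.TM_CCOEFF_NORMED));print(mx,l)
E
```

```text
[ 0.4624 -0.1591  0.2965] [ 0.6016  0.3528 -0.3402] 0.04837728662321714 34.2
expect plunger (np.float64(301.7900846517734), np.float64(281.28807153224466))
[([450, 0, 165, 147, 17558], [539.8, 65.4]), ([451, 110, 48, 23, 347], [471.6, 118.1]), ([458, 136, 8, 15, 72], [461.2, 143.8]), ([535, 143, 105, 223, 11281], [595.3, 233.0]), ([430, 155, 30, 38, 799], [445.2, 173.0]), ([513, 159, 40, 89, 1571], [531.4, 202.7]), ([429, 217, 39, 9, 195], [445.1, 222.3]), ([368, 216, 195, 145, 12605], [478.7, 292.2]), ([405, 259, 21, 6, 85], [416.1, 261.1]), ([295, 276, 17, 20, 264], [303.1, 285.1]), ([557, 278, 13, 17, 64], [563.1, 286.0]), ([431, 351, 134, 129, 9497], [501.4, 434.5]), ([568, 376, 72, 104, 4173], [612.2, 439.1])]
0.3086598217487335 (293.20000000000005, 286.5)
[0.5138 0.049 ] 0.11246352982193604 2.731980638359765
0.9028031229972839 (6, 6)
0.9186813831329346 (6, 6)
0.9388973116874695 (6, 6)
0.916333794593811 (6, 5)
```

```bash
python3 - <<'E'
from h import *
for n,items in (("top",((435,180),(205,190),(196,307))),("scene",((272,380),(449,235),(363,182),(248,310)))):
    a=cv2.imread(f"pics/{n}0.png");b=cv2.imread(f"pics/{n}4.png")
    for u,v in items:
        t=a[v-32:v+32,u-30:u+30];_,m,_,l=cv2.minMaxLoc(cv2.matchTemplate(b[v-40:v+40,u-38:u+38],t,cv2.TM_CCOEFF_NORMED));print(n,u,v,round(m,3),l)
b=cv2.imread("pics/scene4.png");seat=AX+.1*np.array([np.cos(2.841),np.sin(2.841)]);print(proj("scene",(*seat,.22)))
g=cv2.cvtColor(cv2.imread("pics/top4.png"),cv2.COLOR_BGR2GRAY)[272:300:1,290:318]
for r in g[::2]:print(*r[::2])
E
```

```text
top 435 180 0.998 (8, 8)
top 205 190 0.998 (8, 8)
top 196 307 1.0 (8, 8)
scene 272 380 0.945 (8, 8)
scene 449 235 0.997 (8, 8)
scene 363 182 0.841 (9, 8)
scene 248 310 0.541 (8, 8)
(np.float64(297.951458815517), np.float64(175.21597450924781))
168 246 240 239 241 244 247 248 243 243 247 247 247 247
200 243 240 239 242 245 245 243 246 246 245 246 246 247
244 242 241 242 250 238 220 171 146 255 243 244 241 239
252 240 241 251 139 153 156 152 117 108 145 245 240 240
255 243 244 223 158 164 166 164 117 115 112 255 241 240
168 203 170 193 169 172 174 173 115 206 62 255 242 242
201 197 211 255 170 182 185 188 90 179 63 255 241 243
246 219 159 232 255 107 120 74 255 59 59 158 255 253
241 242 254 160 195 255 255 255 104 7 83 255 185 187
242 241 252 165 136 123 124 77 16 183 169 146 122 244
242 245 169 151 183 176 155 156 176 140 249 246 247 245
255 252 255 40 82 150 174 197 120 253 243 241 243 255
53 113 128 13 29 24 27 40 124 241 226 244 247 250
27 26 26 37 36 29 28 23 254 252 247 244 249 85
```

The plunger is at (301.5,281.3), against an expected (301.8,281.3) for a seated pipette. The flask, tip box and canister have not moved, so I'll hand it in.

```bash
python3 -c "
from station import env
print(env.close_job())"
```

```text
the job is handed in; nothing more can be done
None
```

The carousel is turned to its stop, the pipette is snapped into the empty hook and released, and the job is handed in at about 34 s; measured forces peaked at about 14 N and the flask, tip box and canister did not move.

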